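# Measure the memo board with the tape and lock the reading

## Robot

A 7-joint arm with a two-finger parallel gripper is mounted at the origin on a cart in front of the work surface, level with it; the furniture and walls round the work are solid. World frame = base frame: x ahead of the robot, y to its left, z up, the work surface at z = 0. Lengths are in mm, angles in degrees, forces in N, time in s.
With the tool pointing down it reaches from about 425 to 875 mm from the base axis. Payload 4.7 kg.
Tool frame: the origin (TCP) lies at the very end of the fingers, on their centre line; the grasp point (between the pads) lies 19 mm behind it (r.pinch_z is the distance from the TCP to the grasp point, in mm); z points along the fingers, y is the line along which they close (so a half turn about z gives the same grasp; the last joint's range is limited). The gripper opens to 87 mm and grips with 3 to 60 N. Pads are 19 mm wide; open, the fingers measure 117 mm over their backs; the gripper's body (75 mm by 190 mm) begins 51 mm behind the grasp point.
Start: joints at [-64.681, 18.392, -4.016, 83.108, 1.295, 78.541, -3.26], TCP at [269.694, 591.431, 222.587] pointing down, gripper open.
Joint ranges: [-163.93, 163.93], [-17.29, 119.83], [-79.2, 71.16], [3.27, 140.29], [-89.18, 269.18], [5.43, 117.66], [-154.24, 154.24]. Speed limits (degrees/s): [147.25, 147.25, 180, 180, 180, 180, 180].

## Interface

Orientations are given as a 3x3 rotation matrix whose columns are the frame's x, y, z axes.
In Python, from bench import r gives the robot as it stands.
- The arm moves only by the tool apply_moves, never from a script. Its argument "plan" is a list of rows, each a list of 3 entries, a list of its own where there are three numbers: the opening in per cent of the stroke, from 0 (shut) to 100 (fully open), then the shift along the tool's x, y, z in cm, then the turn about the tool's z in degrees. In form: [[claw, [x, y, z], yaw], ...]. A call has 1 to 12 rows; each row is the pose to reach, as a shift and turn from the pose commanded when the call began, along the tool's axes at that moment; what a row does not reach only later rows make up. A row lasts 1/12 s, in which the tool goes at most 41.7 mm and 7.16 degrees, less where a joint would pass 70% of its speed; a pose out of reach is approached as far as the arm can. A call with a gripper value outside its range is refused whole. The fingers move at their own pace and stop on an object; "newtons" is the grip in N (left out, the last holds). Time passes only in rows, so rows that repeat a pose let the fingers close. It gives the time, the measured TCP pose, the force, the opening and the grip force at its end, in the units of the state.
- r.sense(): the state, without advancing time (a new reading comes with each control period).
- r.read_camera(name): name is "scene" or "top"; returns a dict with "image" (480x640x3 uint8, red, green, blue), "vertical_fov" (degrees; the focal length in pixels is half the picture's height over the tangent of half this angle, whatever the lens; pixels are square), "cx", "cy" (the principal point, pixels), "extrinsics" (4x4, takes a point from world to camera coordinates). Camera axes: x right, y up, looking along -z (the intrinsics and any distortion apply to the point x, -y, -z); pixel columns grow to the right and rows downward; lengths in mm; the calibration is good to about 2 mm. A picture is of the moment at which its call begins. There is no depth.
- r.sign_off(): hands the job in; it is judged then, once.
Trained networks look in a picture, given as the dict that the camera call returned (one of the last four; its "shot" number tells which), for a name from the list of things; names that differ only in an ending like _2 or _b are one class to them, and where a whole thing is asked for, a point or a joint stands for the part that bears it (a point fixed in the world has none). Each returns a list of dicts, best first, with "score" (0 to 1); they miss things now and then, are a little off and sometimes report something else, mostly with a low value. They report only what shows in the picture. A call takes as long as a camera call.
- r.recognise(picture, query): "box" ([left, top, right, bottom] as shares, 0 to 1, of the picture: columns of its width, rows of its height, round what is visible of it).
- r.outline_of(picture, query): "region" (480x640 bool, what is visible of it) and "box" ([left, top, right, bottom] as shares, 0 to 1, of the picture: columns of its width, rows of its height, round what is visible of it).
- r.mark_of(picture, query): "position" ([column, row] as shares, 0 to 1, of the picture: columns of its width, rows of its height: a listed point, or the origin of a listed thing).
The state is a dict: "t": time; "joint_positions": joint angles; "joint_velocities": joint speeds; "tau": joint torques, N m; "eef_pos": TCP position; "eef_rot": TCP orientation; "ft_force": force on the tool from outside, world axes, zero at the start; "moment": the same for the moment, N m; "width": opening from 0.0 (shut) to 1.0 (fully open); "finger_force": force on a finger pad.
Only numpy, scipy, OpenCV 4.12 (cv2) and the standard library are available. Lean on these libraries where they do the work, as an engineer would, in place of code of your own. Each camera call takes 0.05 s, during which the arm holds its last target. There are 200 camera calls.

## Task

Take the left-to-right size of the white memo board with the tape measure: hook the tape's metal end over the middle of the board's right-hand edge, back the case away across the board to the left, and stand it upright on the desk with its nose snug and square against the left-hand edge. Then push the red thumb lock fully down so the reading is held, and leave the tape hooked there, locked and released. Do not push the board out of its place, and leave the note pad, marker and apple where they are.

Things in the scene. Friction and masses are not known exactly. Their poses are not given: they have to be found in the camera images.
- board: White memo board with aluminium frame lying face up, 240 (its x, away from the robot) x 200 (its y, left-right, the size to measure) x 10 mm thick, about 1 kg, loose, turned at most 0.17 rad. Origin: centre of its underside; z up, +y to its left-hand edge. Flat top but for three magnets (20 mm across, 5 mm high) 30 mm from its far edge.
- right_edge (a point): Middle of the board's right-hand edge (the one away from the tape), at the top face, 10 mm above the desk; axes as the board's (outside the edge is -y). The hook goes over this edge.
- left_edge (a point): Middle of the board's left-hand edge, at the top face; axes as the board's (outside the edge is +y). The nose of the case ends against this edge.
- tape: Tape measure standing upright left of the board, loose: yellow round case on a black foot, 75 long (its x) x 34 wide (its y) x 60 mm high, 0.2 kg. Origin: centre of its underside; +x to the nose (front) and along the blade, z up. The foot is 20 mm high and reaches 38 mm behind and 37 mm ahead of the origin. The foot, blade and hook are slippery (friction about 0.2 to 0.3). A 3 N spring always draws the blade back in.
- grip (a point): Point inside the case between its flat upright sides (34 mm apart) where it is best gripped from above across its width: 10 mm behind the tape's origin, 42 mm above its underside (the round top of the case, radius 30 mm, is 18 mm higher); axes as the tape's.
- hook (a point): Inner face (to the case) of the steel hook at the blade's end, at the blade's underside. The hook, 20 mm wide, 2 mm thick, reaches 10 mm below this point: 0.5 mm short of the foot's underside. Over the board the case must so be tipped nose-down (25 degrees catches the edge by 6 mm with the blade in), and stay a little nose-down till the foot is past the left edge. Axes as the tape's.
- mouth (a point): Where the blade leaves the front face of the nose: 37 mm ahead of the tape's origin, 10.5 mm above its underside, at the underside of the blade (18 mm wide, straight, stiff). With case and board both on the desk the blade runs just over the board. Axes as the tape's.
- blade (a joint): How far the blade is drawn out, m: 0 fully in (hook face 14 mm ahead of the nose) to 0.30; distance from nose to hook face = 0.014 + this, so it reads 0.186 when the tape spans the board.
- lock (a joint): Red thumb lock on the sloping front of the case, m: 0 up (free) to 0.009 fully down (blade clamped). It slides forward and down, 50 degrees below level: 5.7 mm forward and 6.9 mm down in all. It needs about 10 N along its track, clamps over the last 2 mm, stays where it is left and springs back about 0.4 mm.
- lock_top (a point): Centre of the lock's flat top face (14 mm along the blade x 16 mm wide), to be pressed from above; when up it is 25 mm ahead of the tape's origin and 52 mm above its underside. The case behind it rises to 60 mm: press with shut fingers on its front half, about 6 mm ahead of this point. Axes as the tape's.
- note_pad: Yellow sticky-note block, 36 x 48 x 13 mm, right of the board, loose; origin: centre of its underside.
- marker: Blue and white marker, 135 mm long, 16 mm thick, lying lengthwise (pointing away from the robot) right of the board, loose; origin: centre of its underside.
- apple: Red apple, 80 mm, 69 mm high, behind the tape, loose; origin: at its underside.

How it is judged:
By the outcome, as a careful person would: the job done as asked, in the order asked, and still so for the second after the job is handed in, with the robot touching nothing.
It also fails if it takes over 64 s, if anything falls off the work surface, if the arm or the gripper's body presses on something with over 40 N, if the wrist force passes 120 N, or if a joint passes its speed limit or range.

## Working session

There is one attempt and no reset: what is moved stays moved. The work goes in short steps, Python scripts to look and compute and a tool call to move; the robot and the scene stay as the last step left them, time stands still between calls to the robot, and variables do not carry over. Pictures are saved under pics/ and viewed, at most 11 in all, crops included, and the job is handed in when it is done.

Besides the shell and the picture viewer there is one more tool, called after "Emit:" as name([rows], argument=value, ...), one row to a line, values as JSON. apply_moves: Moves the arm, as the interface text tells. Its arguments: {"type":"object","properties":{"plan":{"type":"array","items":{"type":"array"}},"newtons":{"type":"number"}},"required":["plan"]}

```bash
mkdir -p pics; ls
cat > h.py <<'E'
import numpy as np, cv2
from bench import r
def cam(n,save=None):
    p=r.read_camera(n)
    if save: cv2.imwrite(f'pics/{save}.png',p['image'][:,:,::-1])
    return p
def K(p):
    f=240/np.tan(np.radians(p['vertical_fov'])/2); return f,p['cx'],p['cy']
def proj(p,X):
    E=np.array(p['extrinsics']); c=E[:3,:3]@np.asarray(X,float)+E[:3,3]; f,cx,cy=K(p)
    return np.array([cx+f*c[0]/-c[2], cy-f*c[1]/-c[2]])
def ray(p,u,v):
    E=np.array(p['extrinsics']); f,cx,cy=K(p)
    d=E[:3,:3].T@np.array([(u-cx)/f,-(v-cy)/f,-1]); o=-E[:3,:3].T@E[:3,3]; return o,d
def at_z(p,u,v,z):
    o,d=ray(p,u,v); return o+d*(z-o[2])/d[2]
def mark(p,q):
    m=r.mark_of(p,q)
    return [(np.array(a['position'])*[640,480],a['score']) for a in m]
def tri(obs):
    A=np.zeros((3,3));b=np.zeros(3)
    for p,uv in obs:
        o,d=ray(p,*uv); d/=np.linalg.norm(d); M=np.eye(3)-np.outer(d,d); A+=M;b+=M@o
    X=np.linalg.solve(A,b); return X,[np.linalg.norm(proj(p,X)-uv) for p,uv in obs]
E
python3 - <<'E'
from h import *
np.set_printoptions(precision=1,suppress=True)
S=cam('scene','s0');T=cam('top','t0')
print({k:v for k,v in T.items() if k!='image'});print({k:v for k,v in S.items() if k!='image'})
z=dict(board=0,right_edge=10,left_edge=10,tape=0,grip=42,hook=10.5,mouth=10.5,lock_top=52,note_pad=0,marker=0,apple=0)
for q in z:
    o=[]
    for p in (T,S):
        m=mark(p,q)
        if m: o.append((p,m[0][0])); print(q,m[0][0],round(m[0][1],2),at_z(p,*m[0][0],z[q]))
    if len(o)==2: print('   tri',*tri(o))
s=r.sense();print(s['eef_rot'],s['width'],s['ft_force'])
E
```

```text
pics
{'vertical_fov': 52.83495305426524, 'cx': 315.62749585244916, 'cy': 236.64148917219185, 'extrinsics': array([[   0.1,   -1. ,   -0. , -188.5],
       [   1. ,    0.1,    0.2, -561.3],
       [  -0.2,   -0. ,    1. , -799.7],
       [   0. ,    0. ,    0. ,    1. ]]), 'shot': 2}
{'vertical_fov': 44.900836760320935, 'cx': 320.3723490521655, 'cy': 245.19385259155467, 'extrinsics': array([[   0.6,   -0.8,   -0. , -449.5],
       [   0.4,    0.3,    0.9, -226.5],
       [  -0.7,   -0.5,    0.5, -750.7],
       [   0. ,    0. ,    0. ,    1. ]]), 'shot': 1}
board [335.1 246.3] 0.66 [ 576.5 -172.8    0. ]
board [277.8 216. ] 0.69 [683.2  41.7   0. ]
   tri [ 520.8 -143.6  127.6] [np.float64(23.113743006297128), np.float64(22.362874382080967)]
right_edge [387.9 252.2] 0.95 [ 572.3 -273.2   10. ]
right_edge [381.1 276.9] 0.78 [ 578.5 -274.1   10. ]
   tri [ 573.1 -274.7   12.5] [np.float64(1.160880025901163), np.float64(1.256287218810937)]
left_edge [285.5 245.1] 0.88 [567.9 -78.5  10. ]
left_edge [289.6 248.4] 0.95 [570.5 -77.8  10. ]
   tri [568.  -79.1  11.5] [np.float64(0.33243499057
[... 914 characters left out ...]
044223), np.float64(1.4408138013272707)]
note_pad [437.4 331.7] 0.61 [ 433.6 -374.2    0. ]
note_pad [380.1 280.3] 0.73 [ 581.7 -270.6    0. ]
   tri [ 428.7 -350.4  109.2] [np.float64(1.9910957967684806), np.float64(2.2725847172904454)]
marker [460.9 264.6] 0.58 [ 563.3 -414.5    0. ]
marker [452.1 311.1] 0.94 [ 565.9 -413.9    0. ]
   tri [ 563.3 -414.4    1.6] [np.float64(0.2570140125144815), np.float64(0.2992328812183046)]
apple [228.2 181. ] 0.86 [688.8  49.6   0. ]
apple [280.3 215.7] 0.62 [687.3  38.    0. ]
   tri [693.4  48.1  -5.8] [np.float64(1.9145892590310423), np.float64(1.7472448535379108)]
[[-0.9  0.4  0. ]
 [ 0.4  0.9  0. ]
 [-0.   0.  -1. ]] 0.9999993947784217 [0.2 0.2 0.3]
```

View image.

Run:
```python
import cv2,numpy as np
s=cv2.imread('pics/s0.png');t=cv2.imread('pics/t0.png')
cv2.imwrite('pics/both0.png',np.vstack([s[120:420,100:540],t[100:400,140:580]])[:, :])
```

```text
(no output)
```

View pics/both0.png

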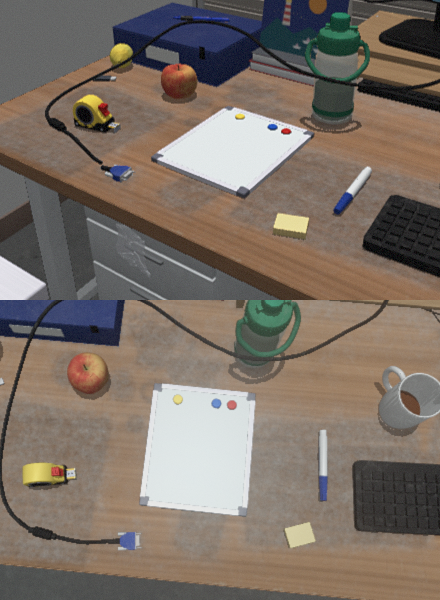

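Run:
```python
from h import *
from scipy.optimize import least_squares
np.set_printoptions(precision=2,suppress=True)
S=cam('scene');T=cam('top')
C=lambda x,y,a:np.array([[x+np.cos(a)*u-np.sin(a)*v,y+np.sin(a)*u+np.cos(a)*v,10] for u,v in((120,100),(120,-100),(-120,-100),(-120,100))])
for n,p in(('top',T),('scene',S)):
    o=r.outline_of(p,'board')[0];m=o['region'].astype(np.uint8)
    c=max(cv2.findContours(m,cv2.RETR_EXTERNAL,cv2.CHAIN_APPROX_NONE)[0],key=cv2.contourArea)
    W=np.array([at_z(p,u,v,10)[:2] for u,v in c[:,0]],np.float32)
    (cx,cy),(w,h),a=cv2.minAreaRect(W);print(n,o['score'],cx,cy,w,h,a)
for n,p in(('top',T),('scene',S)):
    for o in r.outline_of(p,'tape')[:1]:
        ys,xs=np.nonzero(o['region']);print(n,'tape px',xs.min(),xs.max(),ys.min(),ys.max(),o['score'])
        a=p['image'][ys.min()-12:ys.max()+12,xs.min()-12:xs.max()+30,::-1]
        cv2.imwrite(f'pics/crop_{n}.png',cv2.resize(a,None,fx=5,fy=5,interpolation=cv2.INTER_CUBIC));print(xs.min()-12,ys.min()-12)
        for q in('tape','grip','mouth','lock_top'):print(q,mark(p,q)[:1])
s=r.sense();print(s['eef_rot'],s['eef_pos'])
A=cv2.imread('pics/crop_top.png');B=cv2.imread('pics/crop_scene.png');w=max(A.shape[1],B.shape[1])
pad=lambda I:cv2.copyMakeBorder(I,0,0,0,w-I.shape[1],cv2.BORDER_CONSTANT)
cv2.imwrite('pics/c1.png',np.vstack([pad(A),pad(B)])[:600]);print(A.shape,B.shape)
```

```text
top 0.82 573.357177734375 -179.6736602783203 201.30422973632812 240.8992462158203 89.20592498779297
scene 0.57 565.4567260742188 -184.947509765625 207.45350646972656 251.16407775878906 89.01570892333984
top tape px 161 215 263 287 0.72
149 251
tape [(array([188.93, 278.11]), 0.75)]
grip [(array([179.39, 268.9 ]), 0.89)]
mouth [(array([205.31, 274.7 ]), 0.74)]
lock_top [(array([194.11, 270.19]), 0.55)]
scene tape px 173 219 215 252 0.84
161 203
tape [(array([197.5, 246.1]), 0.77)]
grip []
mouth [(array([205.57, 242.59]), 0.93)]
lock_top [(array([202.82, 225.12]), 0.41)]
[[-0.91  0.41  0.  ]
 [ 0.41  0.91  0.  ]
 [-0.    0.   -1.  ]] [269.7  591.45 222.61]
(240, 480, 3) (305, 440, 3)
```

View pics/c1.png

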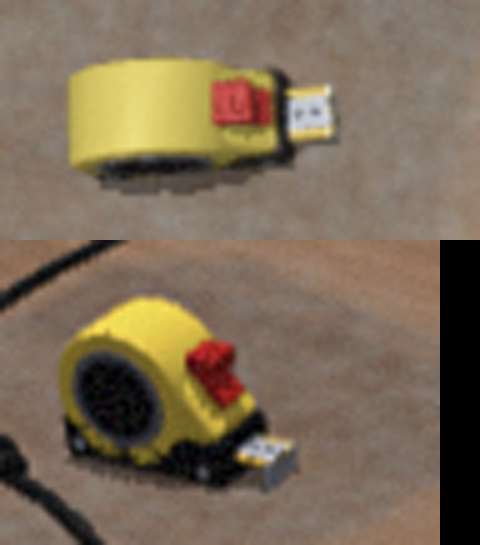

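Run:
```python
from h import *
from scipy.optimize import least_squares
np.set_printoptions(precision=3,suppress=True)
S=cam('scene');T=cam('top')
# board: fit lines to contour sides
o=r.outline_of(T,'board')[0];m=o['region'].astype(np.uint8)
c=max(cv2.findContours(m,cv2.RETR_EXTERNAL,cv2.CHAIN_APPROX_NONE)[0],key=cv2.contourArea)
W=np.array([at_z(T,u,v,10)[:2] for u,v in c[:,0]])
def res(q):
    a=q[2];d=W-q[:2];x=d@[np.cos(a),np.sin(a)];y=d@[-np.sin(a),np.cos(a)]
    return np.where(abs(abs(x)-q[3])<abs(abs(y)-q[4]),abs(x)-q[3],abs(y)-q[4])
f=least_squares(res,[573,-178,0,120,100],loss='soft_l1');print('board fit',f.x,np.degrees(f.x[2]),np.std(f.fun))
# white/alu edge by gray: also print mean colours
for n,(u,v,z) in dict(hookend=(215.5,273.5,10.5),mouth=(206.6,273.5,10.5),back=(162.7,273.5,30)).items(): print(n,at_z(T,u,v,z))
img=T['image'].astype(int);hsv=cv2.cvtColor(T['image'],cv2.COLOR_RGB2HSV)
yel=((hsv[...,0]>20)&(hsv[...,0]<35)&(hsv[...,1]>110)&(hsv[...,2]>90));yel[:, :150]=0;yel[:,206:]=0;yel[:255]=0;yel[295:]=0
for u in range(165,196,4):
    v=np.nonzero(yel[:,u])[0];a=at_z(T,u,v.min()-.5,55);b=at_z(T,u,v.max()+.5,55);print(u,v.min(),v.max(),a[:2],b[:2],(a+b)[:2]/2)
```

```text
board fit [ 573.261 -178.923   -0.011  119.427   99.349] -0.6027459944819942 0.8412795577321517
hookend [501.277  46.272  10.5  ]
mouth [499.719  62.887  10.5  ]
back [489.539 138.346  30.   ]
165 265 284 [502.808 128.621] [467.262 122.685] [485.035 125.653]
169 264 283 [505.272 121.79 ] [469.685 115.916] [487.479 118.853]
173 263 281 [507.739 114.951] [473.876 109.428] [490.808 112.19 ]
177 263 281 [508.408 107.816] [474.539 102.358] [491.474 105.087]
181 263 281 [509.077 100.681] [475.203  95.289] [492.14   97.985]
185 263 281 [509.747  93.546] [475.866  88.219] [492.806  90.882]
189 263 281 [510.416  86.411] [476.529  81.149] [493.472  83.78 ]
193 264 283 [509.285  79.   ] [473.66   73.538] [491.473  76.269]
```

```bash
cat >> h.py <<'E'
def go(x,y,z,ang):
    """delta (cm, deg) from sensed pose to TCP x,y,z with tool y at world angle ang"""
    s=r.sense();R=np.array(s['eef_rot']);d=R.T@(np.array([x,y,z])-s['eef_pos'])/10
    a=np.degrees(np.arctan2(R[1,1],R[0,1])); w=(a-ang+90)%180-90
    return np.round(d,3),round(w,2)
def st():
    s=r.sense();R=np.array(s['eef_rot']);print('t',round(s['t'],2),'pos',np.round(s['eef_pos'],1),'yawY',round(np.degrees(np.arctan2(R[1,1],R[0,1])),2),'zax',np.round(R[:,2],3),'w',round(s['width']*87,1),'F',np.round(s['ft_force'],1),'ff',np.round(s['finger_force'],1),'q',np.round(s['joint_positions'],0))
E
python3 -c "
from h import *
print(go(493.7,125.4,110,5.4),go(493.7,125.4,48,5.4)); st()"
```

```text
(array([-39.713, -33.109,  11.256]), np.float64(60.09)) (array([-39.713, -33.109,  17.456]), np.float64(60.09))
t 2.05 pos [269.7 591.4 222.6] yawY 65.49 zax [ 0.  0. -1.] w 86.6 F [ 0.  -0.7 -0. ] ff 0.0 q [-65.  18.  -4.  83.   1.  79.  -3.]
```

Emit:
apply_moves([
  [80,[-3.3,-2.8,0.9],5],
  [80,[-6.6,-5.5,1.9],10],
  [80,[-10,-8.3,2.8],15],
  [80,[-13.2,-11,3.8],20],
  [80,[-16.5,-13.8,4.7],25],
  [80,[-19.9,-16.5,5.6],30],
  [80,[-23.2,-19.3,6.6],35],
  [80,[-26.5,-22,7.5],40],
  [80,[-29.8,-24.8,8.4],45],
  [80,[-33,-27.6,9.4],50],
  [80,[-36.4,-30.3,10.3],55],
  [80,[-39.7,-33.1,11.25],60.1],
], newtons=3)

```text
t: 3.05
eef_pos: [482.0, 149.4, 116.3]
eef_rot: [[-0.09, 0.996, 0.001], [0.996, 0.09, 0.001], [0.001, 0.001, -1.0]]
ft_force: [0.6, 0.8, -0.1]
width: 0.803
finger_force: 0.0
```

```bash
python3 -c "
from h import *
st();print(go(493.7,125.4,48,5.4));
T=cam('top');print(mark(T,'grip')[:1],[at_z(T,*m[0],42) for m in mark(T,'grip')[:1]])"
```

```text
t 3.05 pos [482.  149.4 116.3] yawY 5.15 zax [ 0.001  0.001 -1.   ] w 69.8 F [ 0.6  0.8 -0.1] ff 0.0 q [-39.   5.  19. 112.  -2.  63. -13.]
(array([-2.5  ,  0.941,  6.829]), np.float64(-0.25))
[(array([179.52 , 269.808]), 0.62)] [array([497.53207628, 105.11815336,  42.        ])]
```

Emit:
apply_moves([
  [80,[0,0,0],0],
  [80,[0,0,0],0],
  [80,[0,0,0],0],
])

```text
t: 3.45
eef_pos: [481.0, 153.0, 116.6]
eef_rot: [[-0.097, 0.995, 0.0], [0.995, 0.097, 0.001], [0.001, 0.001, -1.0]]
ft_force: [0.6, 0.4, -0.0]
width: 0.798
finger_force: 0.0
```

```bash
python3 -c "
from h import *
st();print(go(493.7,125.4,48,5.4))"
```

```text
t 3.45 pos [481.  153.  116.6] yawY 5.58 zax [ 0.     0.001 -1.   ] w 69.4 F [ 0.6  0.4 -0. ] ff 0.0 q [-39.   5.  19. 112.  -2.  63. -13.]
(array([-2.876,  0.992,  6.856]), np.float64(0.18))
```

Emit:
apply_moves([
  [70,[-2.9,1.0,2.5],0],
  [70,[-2.9,1.0,4.5],0],
  [70,[-2.9,1.0,6],0],
  [70,[-2.9,1.0,6.85],0],
  [70,[-2.9,1.0,6.85],0],
  [70,[-2.9,1.0,6.85],0],
])

```text
t: 3.95
eef_pos: [493.9, 124.2, 47.9]
eef_rot: [[-0.096, 0.995, -0.0], [0.995, 0.096, 0.0], [0.0, -0.0, -1.0]]
ft_force: [0.3, -0.7, 0.3]
width: 0.702
finger_force: 0.0
```

```bash
python3 -c "
from h import *
st();print(go(493.7,125.4,48,5.4))
S=cam('scene');a=S['image'][170:270,130:260,::-1];cv2.imwrite('pics/g1.png',cv2.resize(a,None,fx=5,fy=5,interpolation=cv2.INTER_CUBIC))"
```

```text
t 3.95 pos [493.9 124.2  47.9] yawY 5.5 zax [-0.  0. -1.] w 61.1 F [ 0.3 -0.7  0.3] ff 0.0 q [-36.  11.  21. 115.  -5.  55.  -8.]
(array([ 0.117, -0.009, -0.006]), np.float64(0.1))
```

View pics/g1.png

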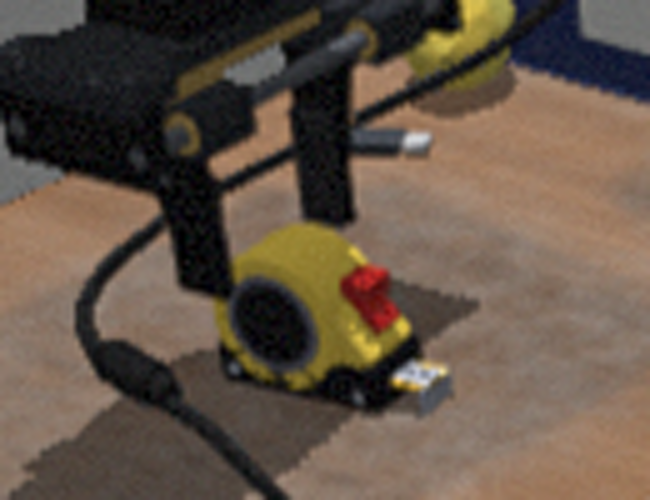

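Emit:
apply_moves([
  [0,[0,0,0],0],
  [0,[0,0,0],0],
  [0,[0,0,0],0],
  [0,[0,0,0],0],
  [0,[0,0,0],0],
  [0,[0,0,0],0],
], newtons=3)

```text
t: 4.5
eef_pos: [494.0, 123.4, 47.9]
eef_rot: [[-0.094, 0.996, 0.0], [0.996, 0.094, 0.0], [0.0, 0.0, -1.0]]
ft_force: [0.0, 0.2, 1.4]
width: 0.388
finger_force: 3.0
```

Emit:
apply_moves([
  [0,[0,0,-0.4],0],
  [0,[0,0,-0.8],0],
  [0,[0,0,-1.2],0],
  [0,[0,0,-1.6],0],
  [0,[0,0,-2.0],0],
  [0,[0,0,-2.4],0],
  [0,[0,0,-2.8],0],
  [0,[0,0,-3.0],0],
  [0,[0,0,-3.0],0],
])

```text
t: 5.25
eef_pos: [494.5, 123.4, 78.4]
eef_rot: [[-0.094, 0.996, 0.001], [0.996, 0.094, 0.001], [0.0, 0.001, -1.0]]
ft_force: [-0.1, -0.4, -2.6]
width: 0.391
finger_force: 3.0
```

```bash
python3 -c "
from h import *
st()
S=cam('scene');a=S['image'][170:270,130:260,::-1];cv2.imwrite('pics/g2.png',cv2.resize(a,None,fx=5,fy=5,interpolation=cv2.INTER_CUBIC))"
```

```text
t 5.25 pos [494.5 123.4  78.4] yawY 5.39 zax [ 0.001  0.001 -1.   ] w 34.1 F [-0.1 -0.4 -2.6] ff 3.0 q [-36.   9.  21. 113.  -4.  59.  -8.]
```

View pics/g2.png

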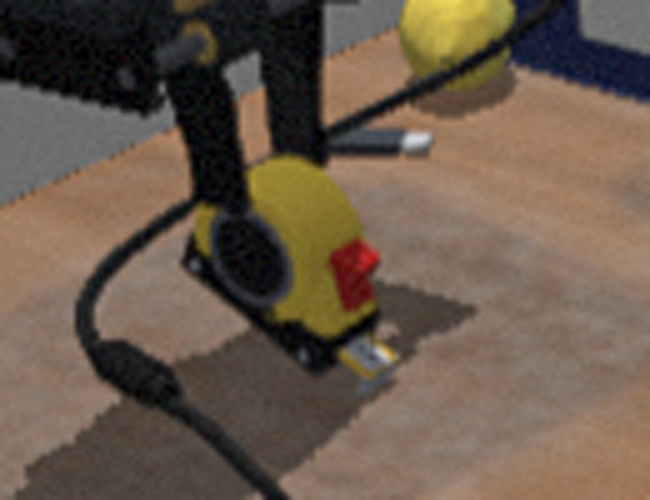

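Emit:
apply_moves([
  [0,[0,0,0],0],
  [0,[0,0,0],0],
  [0,[0,0,0],0],
  [0,[0,0,-1],0],
  [0,[0,0,-2.5],0],
  [0,[0,0,-4],0],
  [0,[0,0,-4],0],
  [0,[0,0,-4],0],
], newtons=35)

```text
t: 5.97
eef_pos: [494.6, 123.3, 118.5]
eef_rot: [[-0.094, 0.996, 0.002], [0.996, 0.094, 0.001], [0.001, 0.002, -1.0]]
ft_force: [0.2, -0.2, -1.8]
width: 0.38
finger_force: 35.0
```

Run:
```python
from h import *
np.set_printoptions(precision=1,suppress=True)
st()
S=cam('scene','s3');T=cam('top','t3')
for q in ('tape','grip','mouth','hook','lock_top'):
    a=mark(T,q)[:1];b=mark(S,q)[:1];print(q,a,b)
    if a and b: print('  ',*tri([(T,a[0][0]),(S,b[0][0])]))
A=S['image'][140:260,130:260,::-1];B=T['image'][200:320,130:260,::-1]
cv2.imwrite('pics/g3.png',cv2.resize(np.hstack([A,B]),None,fx=3,fy=4,interpolation=cv2.INTER_CUBIC))
```

```text
t 5.97 pos [494.6 123.3 118.5] yawY 5.39 zax [ 0.  0. -1.] w 33.0 F [ 0.2 -0.2 -1.8] ff 35.0 q [-37.   6.  21. 111.  -2.  63.  -9.]
tape [(array([164. , 269.2]), 0.93)] [(array([181.1, 213.1]), 0.84)]
   [493.1 127.   62. ] [np.float64(0.1746818426149086), np.float64(0.15640448545365535)]
grip [(array([162.3, 261.5]), 0.57)] [(array([184.4, 193.4]), 0.9)]
   [500.2 118.  103.5] [np.float64(0.06711242351286353), np.float64(0.05839485296519209)]
mouth [(array([188.2, 267.7]), 0.96)] [(array([197.9, 217.8]), 0.97)]
   [499.2  85.8  60.4] [np.float64(0.8149880984094392), np.float64(0.7445486030083741)]
hook [(array([194.5, 266.8]), 0.49)] [(array([201. , 220.9]), 0.42)]
   [501.3  77.7  55.2] [np.float64(1.8752741749325694), np.float64(1.726648754427476)]
lock_top [(array([185.6, 265.5]), 0.49)] [(array([333.8, 266.4]), 0.71)]
   [574.2 -14.7 -19.2] [np.float64(72.75495917301991), np.float64(69.08305030957925)]
```

View pics/g3.png

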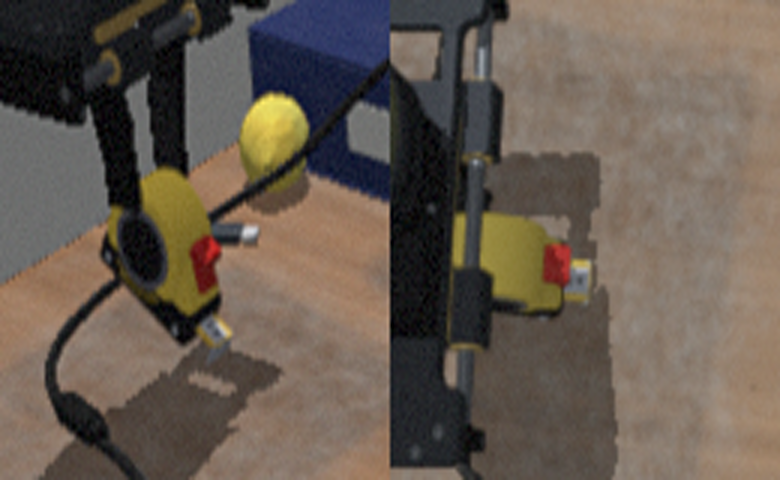

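```bash
cat >> h.py <<'E'
from scipy.optimize import least_squares
PT=dict(tape=(0,0,0),grip=(-10,0,42),mouth=(37,0,10.5),hook=(51,0,10.5),lock_top=(25,0,52))
def tf(q,P,yaw):  # q: x,y,z of origin, tilt deg ; yaw deg of tape x
    t=np.radians(q[3]);a=np.radians(yaw);P=np.asarray(P,float)
    x=P[0]*np.cos(t)+P[2]*np.sin(t);z=-P[0]*np.sin(t)+P[2]*np.cos(t)
    return np.array([q[0]+np.cos(a)*x-np.sin(a)*P[1],q[1]+np.sin(a)*x+np.cos(a)*P[1],q[2]+z])
def fitpose(pics,yaw,q0,names=('tape','grip','mouth','hook','lock_top'),ext=0,show=True):
    ob=[]
    for p in pics:
        for n in names:
            m=mark(p,n)
            if m: 
                P=np.array(PT[n],float); P[0]+=ext*(n=='hook'); ob.append((n,p,m[0][0],m[0][1],P))
    f=least_squares(lambda q:np.concatenate([(proj(p,tf(q,P,yaw))-uv)*np.sqrt(s) for n,p,uv,s,P in ob]),q0,loss='soft_l1')
    if show:
        for n,p,uv,s,P in ob: print('  ',n,round(s,2),np.round(proj(p,tf(f.x,P,yaw))-uv,1))
    return f.x
E
python3 - <<'E'
from h import *
np.set_printoptions(precision=1,suppress=True)
S=cam('scene');T=cam('top')
q=fitpose((S,T),-84.6,[495,115,70,25]);print(q)
for n,P in dict(nosebot=(37,0,0),hook=(51,0,10.5),hookbot=(51,0,.5),tailbot=(-38,0,0)).items(): print(n,tf(q,P,-84.6))
E
```

```text
tape 0.61 [-1.3  0.2]
   grip 0.97 [-0.1  1. ]
   mouth 0.59 [ 1.6 -1.3]
   hook 0.38 [3.1 1.5]
   lock_top 0.68 [ 3.7 -1.9]
   tape 0.68 [-0.1 -0. ]
   grip 0.86 [-0.8  4.3]
   mouth 0.57 [-1.9  0.2]
   hook 0.38 [-1.4  0.5]
   lock_top 0.5 [ 8.  -1.4]
[494.3 122.9  66.5  32. ]
nosebot [497.2  91.7  46.8]
hook [498.9  74.3  48.3]
hookbot [498.4  79.6  39.8]
tailbot [491.3 155.   86.6]
```

```bash
python3 -c "
from h import *
print(go(572.7,-241.3,112,-.6))"
```

```text
(array([-37.031,   4.404,   0.574]), np.float64(5.99))
```

Emit:
apply_moves([
  [0,[-1.5,0.2,0],0.5],
  [0,[-4.5,0.5,0],1],
  [0,[-8,1,0],1.5],
  [0,[-11.5,1.4,0],2],
  [0,[-15,1.8,0],2.5],
  [0,[-18.5,2.2,0],3],
  [0,[-22,2.6,0],3.5],
  [0,[-25.5,3,0],4],
  [0,[-29,3.4,0],4.5],
  [0,[-32.5,3.8,0],5],
  [0,[-35.5,4.2,0.3],5.5],
  [0,[-37.0,4.4,0.5],6],
])

```text
t: 8.17
eef_pos: [571.8, -247.6, 113.0]
eef_rot: [[0.016, 1.0, 0.0], [1.0, -0.016, -0.004], [-0.004, 0.0, -1.0]]
ft_force: [-0.5, -1.0, -1.2]
width: 0.385
finger_force: 35.0
```

Emit:
apply_moves([
  [0,[0,0,0],0],
  [0,[0,0,0],0],
  [0,[0,0,0],0],
])

```text
t: 8.42
eef_pos: [572.5, -239.6, 112.4]
eef_rot: [[0.01, 1.0, -0.001], [1.0, -0.01, 0.001], [0.001, -0.001, -1.0]]
ft_force: [0.0, 0.3, -2.2]
width: 0.383
finger_force: 35.0
```

Run:
```python
from h import *
np.set_printoptions(precision=1,suppress=True)
st();print(go(572.7,-241.3,85,-.6))
S=cam('scene');T=cam('top')
q=fitpose((S,T),-90.6,[572,-240,66,30]);print(q)
for n,P in dict(nosebot=(37,0,0),hook=(51,0,10.5),hookbot=(51,0,.5),tailbot=(-38,0,0)).items(): print(n,tf(q,P,-90.6))
A=S['image'][170:320,270:440,::-1];B=T['image'][170:320,310:480,::-1]
cv2.imwrite('pics/g4.png',cv2.resize(np.vstack([A,B]),None,fx=3.3,fy=2,interpolation=cv2.INTER_CUBIC))
c=proj(T,(572.2,-278.9,10));print('edge px',c,proj(S,(572.2,-278.9,10)))
```

```text
t 8.42 pos [ 572.5 -239.6  112.4] yawY -0.54 zax [-0.  0. -1.] w 33.3 F [ 0.   0.3 -2.2] ff 35.0 q [ -8.  22.  35.  96. -13.  66.  30.]
(array([-0.2,  0. ,  2.7]), np.float64(0.06))
   tape 0.65 [ 0.7 -0.4]
   grip 0.79 [-1.   0.3]
   mouth 0.96 [-0.3  0.8]
   hook 0.52 [-0.3 -1. ]
   lock_top 0.58 [ 1.9 -0.3]
[ 574.6 -235.5   59.5   32.4]
nosebot [ 574.3 -266.8   39.7]
hook [ 574.1 -284.2   41.1]
hookbot [ 574.2 -278.9   32.6]
tailbot [ 575.  -203.5   79.8]
edge px [390.9 252.5] [381.7 279.4]
```

View pics/g4.png

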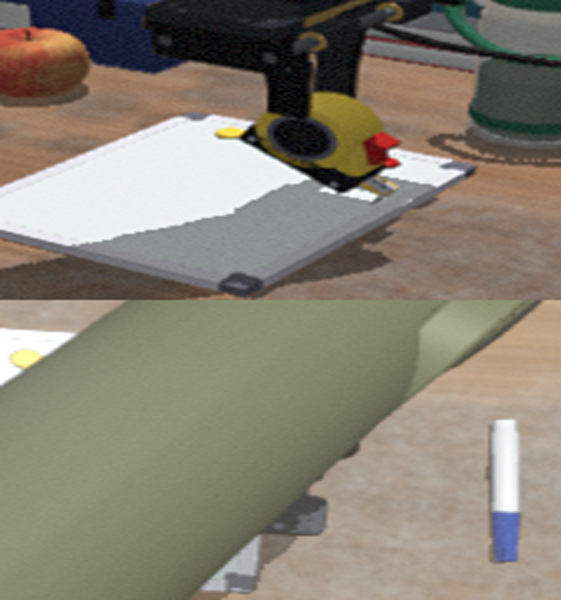

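Emit:
apply_moves([
  [0,[-0.3,0,0.5],0],
  [0,[-0.3,0,1],0],
  [0,[-0.3,0,1.5],0],
  [0,[-0.3,0,2],0],
  [0,[-0.3,0,2.2],0],
  [0,[-0.3,0,2.4],0],
  [0,[-0.3,0,2.6],0],
  [0,[-0.3,0,2.8],0],
  [0,[-0.3,0,2.8],0],
])

```text
t: 9.77
eef_pos: [572.4, -243.9, 84.4]
eef_rot: [[0.011, 1.0, -0.0], [1.0, -0.011, 0.0], [0.0, -0.0, -1.0]]
ft_force: [-0.3, -0.4, -2.1]
width: 0.381
finger_force: 35.0
```

Run:
```python
from h import *
np.set_printoptions(precision=1,suppress=True)
st()
S=cam('scene')
q=fitpose((S,),-90.6,[572,-240,66,30]);print(q)
for n,P in dict(nosebot=(37,0,0),hook=(51,0,10.5),hookbot=(51,0,.5),tailbot=(-38,0,0)).items(): print(n,tf(q,P,-90.6))
A=S['image'][190:300,290:430,::-1]
cv2.imwrite('pics/g5.png',cv2.resize(A,None,fx=5,fy=5,interpolation=cv2.INTER_CUBIC))
```

```text
t 9.77 pos [ 572.4 -243.9   84.4] yawY -0.61 zax [-0.  0. -1.] w 33.1 F [-0.3 -0.4 -2.1] ff 35.0 q [ -7.  23.  35.  98. -15.  64.  31.]
   tape 0.86 [ 0.3 -0.4]
   grip 0.9 [-0.1  0.4]
   mouth 0.68 [-1.7 -1.3]
   hook 0.59 [1.5 2.5]
   lock_top 0.66 [-0.  -0.2]
[ 628.6 -209.2   -3.2   37.7]
nosebot [ 628.3 -238.5  -25.9]
hook [ 628.1 -256.   -26.1]
hookbot [ 628.1 -249.9  -34. ]
tailbot [ 628.9 -179.2   20. ]
```

View pics/g5.png

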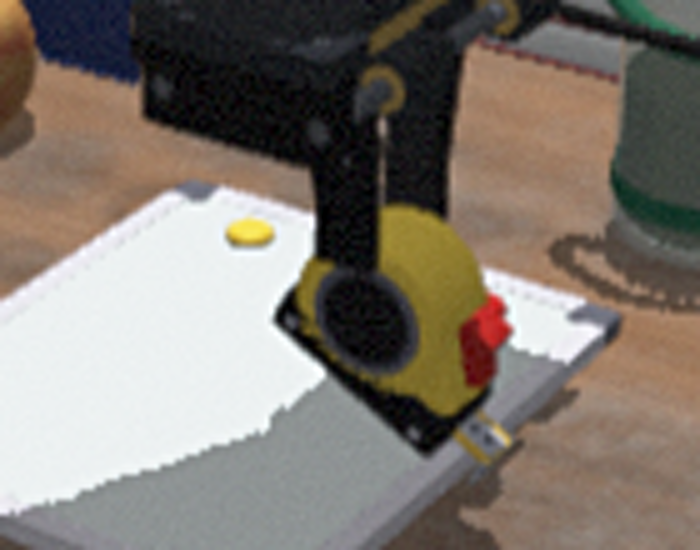

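Emit:
apply_moves([
  [0,[0,0,0.1],0],
  [0,[0,0,0.2],0],
  [0,[0,0,0.2],0],
  [0,[0.3,0,0.2],0],
  [0,[0.6,0,0.2],0],
  [0,[0.9,0,0.2],0],
  [0,[1.2,0,0.1],0],
  [0,[1.5,0,0],0],
  [0,[1.8,0,-0.1],0],
  [0,[2.1,0,-0.2],0],
  [0,[2.4,0,-0.2],0],
  [0,[2.4,0,-0.2],0],
], newtons=55)

```text
t: 11.07
eef_pos: [573.0, -219.9, 87.1]
eef_rot: [[0.01, 1.0, 0.0], [1.0, -0.01, -0.0], [-0.0, 0.0, -1.0]]
ft_force: [-0.4, -3.4, -0.3]
width: 0.374
finger_force: 55.0
```

Run:
```python
from h import *
np.set_printoptions(precision=1,suppress=True)
st()
S=cam('scene')
for n in ('mouth','hook','tape','right_edge'): print(n,mark(S,n)[:1])
A=S['image'][190:300,290:430,::-1]
cv2.imwrite('pics/g6.png',cv2.resize(A,None,fx=5,fy=5,interpolation=cv2.INTER_CUBIC))
```

```text
t 11.07 pos [ 573.  -219.9   87.1] yawY -0.58 zax [ 0. -0. -1.] w 32.6 F [-0.4 -3.4 -0.3] ff 55.0 q [ -9.  22.  34.  99. -14.  63.  29.]
mouth [(array([368.6, 268.5]), 0.77)]
hook [(array([381.4, 274.5]), 0.58)]
tape [(array([352.8, 256.1]), 0.74)]
right_edge [(array([382.8, 276.7]), 0.67)]
```

View pics/g6.png

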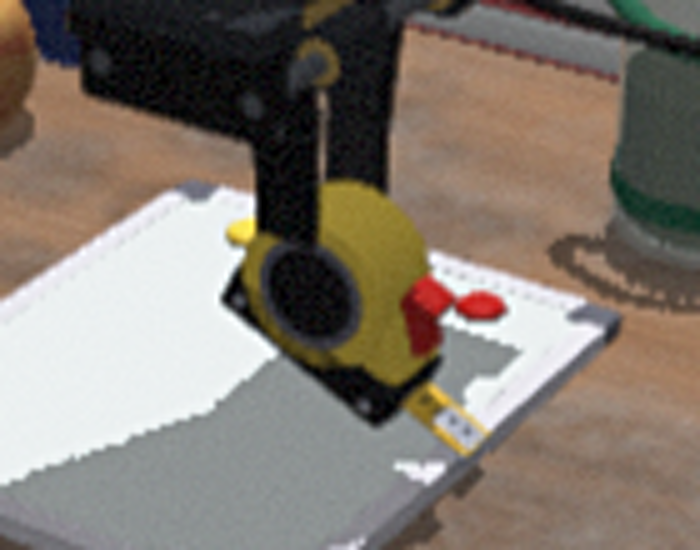

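Emit:
apply_moves([
  [0,[0.5,0,0],0],
  [0,[1.3,0,0],0],
  [0,[2.3,0,0],0],
  [0,[3.3,0,0],0],
  [0,[4.3,0,0],0],
  [0,[5.3,0,0],0],
  [0,[6.3,0,0],0],
  [0,[7.3,0,0],0],
  [0,[8.3,0,0],0],
  [0,[9.2,0,0],0],
  [0,[9.8,0,0],0],
  [0,[10,0,0],0],
])

```text
t: 12.32
eef_pos: [573.8, -118.1, 86.5]
eef_rot: [[0.009, 1.0, -0.001], [1.0, -0.009, 0.001], [0.001, -0.001, -1.0]]
ft_force: [-0.8, -3.6, -1.0]
width: 0.376
finger_force: 55.0
```

Run:
```python
from h import *
np.set_printoptions(precision=1,suppress=True)
st()
S=cam('scene');T=cam('top')
for n in ('mouth','hook','tape','right_edge','grip'): print(n,mark(S,n)[:1],mark(T,n)[:1])
c=proj(S,(572.2,-278.9,10));print(c)
A=S['image'][190:300,270:430,::-1]
cv2.imwrite('pics/g7.png',cv2.resize(A,None,fx=5,fy=5,interpolation=cv2.INTER_CUBIC))
```

```text
t 12.32 pos [ 573.8 -118.1   86.5] yawY -0.51 zax [-0.  0. -1.] w 32.7 F [-0.8 -3.6 -1. ] ff 55.0 q [-19.  18.  33. 103. -11.  62.  18.]
mouth [(array([326. , 248.7]), 0.93)] [(array([335.2, 245.2]), 0.83)]
hook [(array([382.1, 283.1]), 0.54)] [(array([393.9, 250.8]), 0.64)]
tape [(array([316. , 245.4]), 0.73)] [(array([314.4, 240.1]), 0.64)]
right_edge [(array([380. , 277.4]), 0.75)] [(array([392.9, 253. ]), 0.58)]
grip [(array([380.5, 279.6]), 0.61)] []
[381.7 279.4]
```

Emit:
apply_moves([
  [0,[0.5,0,0],0],
  [0,[1.3,0,0],0],
  [0,[2.3,0,0],0],
  [0,[3.3,0,0],0],
  [0,[4.3,0,0],0],
  [0,[5.3,0,0],0],
  [0,[6.3,0,0],0],
  [0,[7.3,0,0],0],
  [0,[8.5,0,0],0],
  [0,[9.7,0,0],0],
  [0,[10.6,0,0],0],
  [0,[11,0,0],0],
])

```text
t: 13.92
eef_pos: [574.9, -7.4, 86.5]
eef_rot: [[0.008, 1.0, -0.001], [1.0, -0.008, 0.001], [0.001, -0.001, -1.0]]
ft_force: [-0.3, -3.5, -1.9]
width: 0.378
finger_force: 55.0
```

Run:
```python
from h import *
np.set_printoptions(precision=1,suppress=True)
st()
S=cam('scene');T=cam('top')
for n in ('mouth','hook','tape','right_edge','left_edge','grip','lock_top'):
    a=mark(S,n)[:1];b=mark(T,n)[:1];print(n,a,b)
    if a and b: print('   ',*tri([(S,a[0][0]),(T,b[0][0])]))
o=r.outline_of(T,'board')[0];m=o['region'].astype(np.uint8)
c=max(cv2.findContours(m,cv2.RETR_EXTERNAL,cv2.CHAIN_APPROX_NONE)[0],key=cv2.contourArea)
W=np.array([at_z(T,u,v,10)[:2] for u,v in c[:,0]]);print(cv2.minAreaRect(W.astype(np.float32)))
b=W[(W[:,0]<530)&(W[:,0]>470)];print('near-part y range',b[:,1].min(),b[:,1].max(),W[:,0].min())
A=S['image'][160:310,240:440,::-1];B=T['image'][170:320,240:440,::-1]
cv2.imwrite('pics/g8.png',cv2.resize(np.vstack([A,B]),None,fx=3,fy=2,interpolation=cv2.INTER_CUBIC))
```

```text
t 13.92 pos [574.9  -7.4  86.5] yawY -0.48 zax [-0.  0. -1.] w 32.9 F [-0.3 -3.5 -1.9] ff 55.0 q [-27.  17.  30. 104.  -9.  62.   5.]
mouth [(array([282.5, 234.8]), 0.84)] [(array([254.6, 235.5]), 0.67)]
    [588.9 -28.9  15.5] [np.float64(7.005022763074884), np.float64(7.292754830782887)]
hook [(array([382.4, 279.2]), 0.79)] [(array([394.7, 254.5]), 0.72)]
    [ 567.1 -284.4   15.3] [np.float64(0.7545054571011999), np.float64(0.693829003419261)]
tape [(array([267.6, 229.1]), 0.74)] [(array([280.7, 238.7]), 0.65)]
    [556.9 -60.2  55.7] [np.float64(9.225244041287633), np.float64(9.5612471839611)]
right_edge [(array([383.6, 277.4]), 0.81)] [(array([392.7, 252. ]), 0.86)]
    [ 572.7 -281.9   14.7] [np.float64(0.1954537768269208), np.float64(0.1803023756438841)]
left_edge [(array([294.4, 249.7]), 0.85)] [(array([288.8, 241.7]), 0.68)]
    [576.2 -84.2   6.3] [np.float64(0.2778861673881619), np.float64(0.27881960165730785)]
grip [(array([269.6, 210.3]), 0.73)] [(array([252.3, 227.8]), 0.73)]
    [581.6 -22.2  71.5] [np.float64(0.7293655897444511), np.float64(0.7865713702074628)]
lock_top [(array([281.1, 211.3]), 0.64)] [(array([273.1, 232.4]), 0.57)]
    [572.7 -60.2  83.3] [np.float64(0.16879702636887906), np.float64(0.17976284143134733)]
((511.0655822753906, -178.16757202148438), (199.81251525878906, 116.07962036132812), 89.02465057373047)
near-part y range -278.05442246973746 -77.71758855345382 452.2027968425791
```

View pics/g8.png

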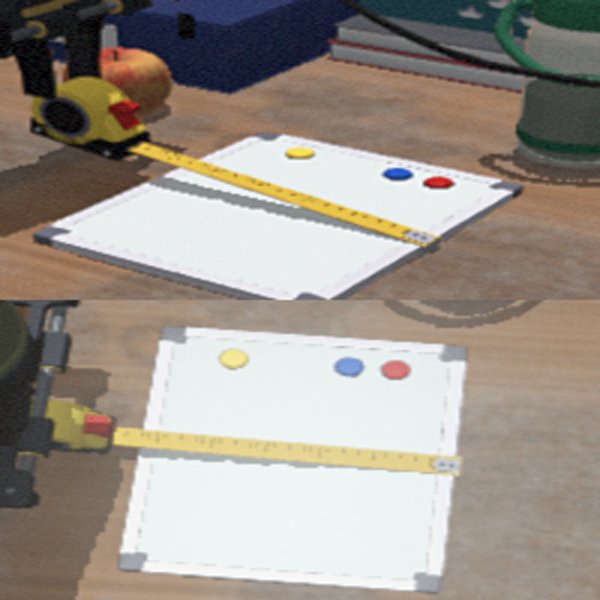

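Emit:
apply_moves([
  [0,[0,0,0.4],0],
  [0,[0,0,0.8],0],
  [0,[0,0,1.2],0],
  [0,[0,0,1.6],0],
  [0,[0,0,2.0],0],
  [0,[0,0,2.4],0],
  [0,[0,0,2.8],0],
  [0,[0,0,3.1],0],
  [0,[0,0,3.4],0],
  [0,[0,0,3.6],0],
  [0,[0,0,3.6],0],
])

```text
t: 15.68
eef_pos: [575.0, -10.0, 50.4]
eef_rot: [[0.011, 1.0, -0.0], [1.0, -0.011, -0.0], [-0.0, -0.0, -1.0]]
ft_force: [0.2, -3.2, -0.6]
width: 0.375
finger_force: 55.0
```

Run:
```python
from h import *
np.set_printoptions(precision=1,suppress=True)
st()
S=cam('scene','s9');T=cam('top','t9')
q=fitpose((S,T),-90.5,[574,-30,2,2],names=('tape','grip','mouth','lock_top'));print(q,'nose',tf(q,(37,0,0),-90.5))
```

```text
t 15.68 pos [575.  -10.   50.4] yawY -0.61 zax [-0. -0. -1.] w 32.6 F [ 0.2 -3.2 -0.6] ff 55.0 q [-27.  19.  29. 106. -11.  58.   7.]
   tape 0.74 [ 0.2 -1.2]
   grip 0.69 [-0.9  0.6]
   mouth 0.82 [0.7 1.8]
   lock_top 0.53 [ 1.2 -1.9]
   tape 0.78 [-0.3  0.7]
   grip 0.9 [-0.4  2.2]
   mouth 0.79 [-0.2 -0.5]
   lock_top 0.53 [ 0.4 -1.8]
[578.6 -33.4  -3.6   2.2] nose [578.3 -70.3  -5. ]
```

Emit:
apply_moves([
  [0,[0,0,0.1],0],
  [0,[0,0,0.2],0],
  [0,[0,0,0.2],0],
  [0,[0,0,0.2],0],
])

```text
t: 16.52
eef_pos: [575.5, -9.8, 49.9]
eef_rot: [[0.011, 1.0, 0.001], [1.0, -0.011, 0.001], [0.001, 0.001, -1.0]]
ft_force: [-2.0, -3.3, 5.8]
width: 0.377
finger_force: 55.0
```

Emit:
apply_moves([
  [0,[0,0,-0.05],0],
  [0,[0,0,-0.05],0],
  [0,[-0.2,0,-0.05],0],
  [0,[-0.4,0,-0.05],0],
  [0,[-0.5,0,-0.05],0],
  [0,[-0.5,0,-0.05],0],
], newtons=12)

```text
t: 17.02
eef_pos: [575.8, -14.5, 49.8]
eef_rot: [[0.011, 1.0, 0.002], [1.0, -0.011, 0.001], [0.001, 0.002, -1.0]]
ft_force: [-0.2, -0.2, 5.9]
width: 0.389
finger_force: 12.0
```

Run:
```python
from h import *
np.set_printoptions(precision=1,suppress=True)
st()
S=cam('scene','s10');T=cam('top','t10')
q=fitpose((S,T),-90.5,[574,-30,2,2],names=('tape','grip','mouth','lock_top'),show=False);print(q,'nose',tf(q,(37,0,0),-90.5))
```

```text
t 17.02 pos [575.8 -14.5  49.8] yawY -0.61 zax [ 0.  0. -1.] w 33.8 F [-0.2 -0.2  5.9] ff 12.0 q [-26.  19.  29. 106. -11.  58.   7.]
[577.7 -41.7   0.1   2.1] nose [577.3 -78.7  -1.2]
```

Emit:
apply_moves([
  [0,[0,0,-0.05],0],
  [0,[-0.1,0,-0.05],0],
  [0,[-0.2,0,-0.05],0],
  [0,[-0.2,0,-0.05],0],
])

```text
t: 17.85
eef_pos: [575.4, -15.5, 49.9]
eef_rot: [[0.01, 1.0, 0.001], [1.0, -0.01, 0.002], [0.002, 0.001, -1.0]]
ft_force: [-0.1, 3.2, 2.7]
width: 0.386
finger_force: 12.0
```

Emit:
apply_moves([
  [0,[0.05,0,0],0],
  [0,[0.05,0,0],0],
  [55,[0.05,0,0],0],
  [70,[0.05,0,0],0],
  [70,[0.05,0,0],0],
  [70,[0.05,0,0],0],
  [70,[0.05,0,-2],0],
  [70,[0.05,0,-5],0],
  [70,[0.05,0,-7],0],
  [70,[0.05,0,-7],0],
])

```text
t: 18.68
eef_pos: [577.8, -17.3, 124.1]
eef_rot: [[0.011, 1.0, 0.007], [1.0, -0.011, 0.001], [0.001, 0.007, -1.0]]
ft_force: [2.2, -0.2, 0.8]
width: 0.698
finger_force: 0.0
```

Run:
```python
from h import *
np.set_printoptions(precision=2,suppress=True)
st()
S=cam('scene','s11');T=cam('top','t11')
for n in ('mouth','hook','tape','right_edge','left_edge','grip','lock_top'):
    a=mark(S,n)[:1];b=mark(T,n)[:1];print(n,a,b)
    if a and b: print('   ',*tri([(S,a[0][0]),(T,b[0][0])]))
q=fitpose((S,T),-90.5,[574,-40,0,0],names=('tape','grip','mouth','lock_top'));print(q,'nose',tf(q,(37,0,0),-90.5),'lock',tf(q,(25,0,52),-90.5))
A=S['image'][160:310,240:440,::-1];B=T['image'][170:320,240:440,::-1]
cv2.imwrite('pics/g9.png',cv2.resize(np.hstack([A,B]),None,fx=2,fy=4,interpolation=cv2.INTER_CUBIC))
A=S['image'][185:265,235:315,::-1];B=T['image'][190:270,235:315,::-1]
cv2.imwrite('pics/g9.png',cv2.resize(np.hstack([A,B]),None,fx=5,fy=5,interpolation=cv2.INTER_CUBIC))
```

```text
t 18.68 pos [577.8 -17.3 124.1] yawY -0.66 zax [ 0.01  0.   -1.  ] w 60.7 F [ 2.2 -0.2  0.8] ff 0.0 q [-27.  14.  31. 102.  -8.  65.   5.]
mouth [(array([290.37, 246.62]), 0.83)] [(array([288.13, 241.92]), 0.85)]
    [571.93 -81.57  14.74] [np.float64(1.1465739718139751), np.float64(1.1555518563548213)]
hook [(array([378.88, 278.69]), 0.61)] [(array([394.62, 253.68]), 0.54)]
    [ 566.23 -281.46   16.73] [np.float64(2.6159435468195715), np.float64(2.4113014723012096)]
tape [(array([279.87, 246.72]), 0.7)] [(array([269.12, 241.3 ]), 0.67)]
    [575.48 -47.07   1.53] [np.float64(1.0227492129900388), np.float64(1.040013840419723)]
right_edge [(array([381.38, 278.4 ]), 0.96)] [(array([390.4 , 255.89]), 0.89)]
    [ 565.87 -279.33   14.92] [np.float64(1.2021354619995142), np.float64(1.1063450309470484)]
left_edge [(array([295.62, 248.78]), 0.64)] [(array([286.98, 243.41]), 0.81)]
    [574.5  -83.95   8.52] [np.float64(2.198114791033244), np.float64(2.2080986929291577)]
grip [(array([273.09, 222.48]), 0.68)] []
lock_top [] [(array([279.49, 238.8 ]), 0.57)]
   tape 0.7 [-2.3 -0.8]
   grip 0.68 [-0.7  2.9]
   mouth 0.83 [ 2.  -0.3]
   tape 0.67 [0.  0.3]
   mouth 0.85 [-0.1  0.4]
   lock_top 0.57 [ 0.6 -2.2]
[572.94 -46.11   4.58  -0.12] nose [572.62 -83.1    4.66] lock [572.72 -70.99  56.63]
```

View pics/g9.png

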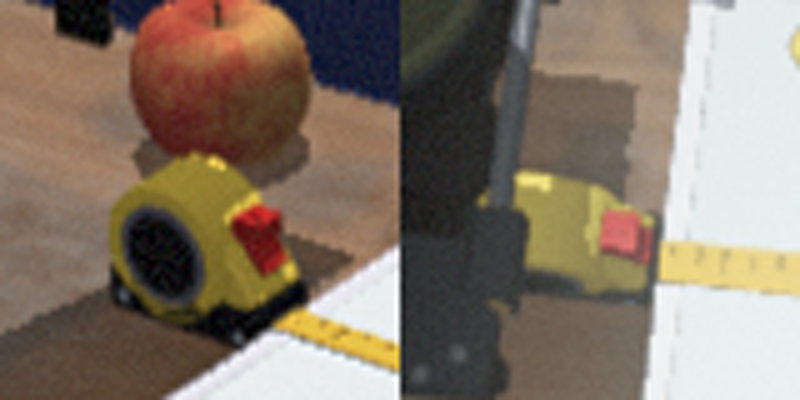

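Run:
```python
from h import *
np.set_printoptions(precision=2,suppress=True)
T=cam('top');I=T['image'];hsv=cv2.cvtColor(I,cv2.COLOR_RGB2HSV)
yel=(hsv[...,0]>15)&(hsv[...,0]<35)&(hsv[...,1]>90);yel[:225]=0;yel[265:]=0
P=[];
for u in range(292,384,2):
    v=np.nonzero(yel[:,u])[0]
    if len(v)>5: P.append(at_z(T,u,v.mean(),10.5)[:2])
P=np.array(P);k=np.polyfit(P[:,1],P[:,0],1);print('blade: yaw vs -y deg',-np.degrees(np.arctan(k[0])),'x at ends',np.polyval(k,[-79,-279]),len(P))
o=r.outline_of(T,'board')[0]['region'];
g=cv2.cvtColor(I,cv2.COLOR_RGB2GRAY).astype(float)
# side edges: white region rows sub-sampled
L=[];Rr=[]
for v in list(range(185,228,2))+list(range(258,300,2)):
    w=np.nonzero(o[v])[0]
    if len(w)>100: L.append(at_z(T,w.min()-.5,v,10)[:2]);Rr.append(at_z(T,w.max()+.5,v,10)[:2])
for n,A in(('left',L),('right',Rr)):
    A=np.array(A);k=np.polyfit(A[:,0],A[:,1],1);print(n,'edge slope deg',np.degrees(np.arctan(k[0])),'y at x=573',np.polyval(k,573),np.std(A[:,1]-np.polyval(k,A[:,0])))
print('locktop',at_z(T,279,236.8,52)); st()
# red blob
red=((hsv[...,0]<6)|(hsv[...,0]>173))&(hsv[...,1]>120);red[:,:265]=0;red[:,292:]=0;red[:225]=0;red[:,]=red
ys,xs=np.nonzero(red[:255]);print('red',xs.min(),xs.max(),ys.min(),ys.max());
for u,v in((xs.min()-.5,(ys.min()+ys.max())/2),(xs.max()+.5,(ys.min()+ys.max())/2)):print(at_z(T,u,v,52))
```

```text
blade: yaw vs -y deg -0.8837893025738925 x at ends [574.76 571.68] 40
left edge slope deg -0.7124433843261612 y at x=573 -79.19521375127295 0.6198454289792911
right edge slope deg -0.4965342340404904 y at x=573 -278.1256548389327 1.0009094670227492
locktop [573.19 -68.58  52.  ]
t 19.98 pos [575.  -16.5 119.7] yawY -0.61 zax [ 0.  0. -1.] w 60.9 F [ 0.7 -0.1  0.5] ff 0.0 q [-27.  15.  31. 102.  -8.  65.   5.]
red 275 284 233 240
[572.98 -60.36  52.  ]
[574.68 -78.48  52.  ]
```

Emit:
apply_moves([
  [0,[-2,0,0],0],
  [0,[-4,0,0],0],
  [0,[-5.5,0,0],0],
  [0,[-5.65,0,0],0],
  [0,[-5.65,0,0],0],
  [0,[-5.65,0,1],0],
  [0,[-5.65,0,2.5],0],
  [0,[-5.65,0,4],0],
  [0,[-5.65,0,5],0],
  [0,[-5.65,0,5.8],0],
  [0,[-5.65,0,6],0],
  [0,[-5.65,0,6],0],
], newtons=10)

```text
t: 20.98
eef_pos: [574.1, -72.4, 59.0]
eef_rot: [[0.01, 1.0, -0.001], [1.0, -0.01, 0.0], [0.0, -0.001, -1.0]]
ft_force: [0.7, 0.4, -0.1]
width: 0.013
finger_force: 0.0
```

```bash
python3 -c "
from h import *
st();print(go(574.5,-73.2,53,-.6),go(574.5,-73.2,44.5,-.6))"
```

```text
t 20.98 pos [574.1 -72.4  59. ] yawY -0.57 zax [-0.001  0.    -1.   ] w 1.1 F [ 0.7  0.4 -0.1] ff 0.0 q [-22.  19.  31. 105. -12.  59.  13.]
(array([-0.076,  0.046,  0.6  ]), np.float64(0.03)) (array([-0.076,  0.047,  1.45 ]), np.float64(0.03))
```

Emit:
apply_moves([
  [0,[-0.1,0.05,0.3],0],
  [0,[-0.1,0.05,0.6],0],
  [0,[-0.1,0.05,0.7],0],
  [0,[-0.1,0.05,0.8],0],
  [0,[-0.1,0.05,0.9],0],
  [0,[-0.1,0.05,1.0],0],
  [0,[-0.1,0.05,1.1],0],
  [0,[-0.1,0.05,1.2],0],
  [0,[-0.1,0.05,1.3],0],
  [0,[-0.1,0.05,1.4],0],
  [0,[-0.1,0.05,1.4],0],
])

```text
t: 21.9
eef_pos: [575.4, -77.7, 47.9]
eef_rot: [[0.013, 1.0, 0.002], [1.0, -0.013, -0.003], [-0.003, 0.002, -1.0]]
ft_force: [-4.7, -4.7, 10.7]
width: 0.004
finger_force: 5.4
```

Emit:
apply_moves([
  [0,[0.1,0,0.1],0],
  [0,[0.2,0,0.2],0],
  [0,[0.2,0,0.3],0],
  [0,[0.2,0,0.4],0],
  [0,[0.2,0,0.5],0],
  [0,[0.2,0,0.6],0],
  [0,[0.2,0,0.7],0],
  [0,[0.2,0,0.7],0],
  [0,[0.2,0,0.7],0],
])

```text
t: 22.65
eef_pos: [577.2, -78.7, 44.9]
eef_rot: [[0.015, 1.0, 0.006], [1.0, -0.015, -0.005], [-0.005, 0.006, -1.0]]
ft_force: [-9.7, -8.4, 31.1]
width: 0.0
finger_force: 15.9
```

```bash
python3 -c "
from h import *
st()"
```

```text
t 22.65 pos [577.2 -78.7  44.9] yawY -0.83 zax [ 0.006 -0.005 -1.   ] w 0.0 F [-9.7 -8.4 31.1] ff 15.9 q [-21.  21.  31. 105. -12.  57.  14.]
```

Emit:
apply_moves([
  [0,[-0.3,0.1,0],0],
  [0,[-0.4,0.1,-0.2],0],
  [0,[-0.4,0.1,-0.6],0],
  [0,[-0.4,0.1,-1.2],0],
  [0,[-0.4,0.1,-3],0],
  [0,[-0.4,0.1,-6],0],
  [0,[-0.4,0.1,-9],0],
  [0,[3,0.1,-11],0],
  [0,[7,0.1,-12],0],
  [0,[11,0.1,-12],0],
  [0,[15,0.1,-12],0],
  [0,[15,0.1,-12],0],
])

```text
t: 23.65
eef_pos: [576.6, 90.3, 158.6]
eef_rot: [[-0.003, 1.0, -0.0], [1.0, 0.003, 0.006], [0.006, -0.0, -1.0]]
ft_force: [0.6, 1.5, -0.8]
width: 0.007
finger_force: 0.0
```

Run:
```python
from h import *
np.set_printoptions(precision=2,suppress=True)
st()
S=cam('scene','s12');T=cam('top');I=T['image'];hsv=cv2.cvtColor(I,cv2.COLOR_RGB2HSV)
yel=(hsv[...,0]>15)&(hsv[...,0]<35)&(hsv[...,1]>90);yel[:225]=0;yel[265:]=0
P=[]
for u in range(292,384,2):
    v=np.nonzero(yel[:,u])[0]
    if len(v)>5: P.append(at_z(T,u,v.mean(),10.5)[:2])
P=np.array(P);k=np.polyfit(P[:,1],P[:,0],1);print('blade yaw',-np.degrees(np.arctan(k[0])),np.polyval(k,[-79,-279]),len(P))
o=r.outline_of(T,'board')[0]['region'];L=[];Rr=[]
for v in list(range(185,228,2))+list(range(258,300,2)):
    w=np.nonzero(o[v])[0]
    if len(w)>100: L.append(at_z(T,w.min()-.5,v,10)[:2]);Rr.append(at_z(T,w.max()+.5,v,10)[:2])
for n,A in(('left',L),('right',Rr)):
    A=np.array(A);k=np.polyfit(A[:,0],A[:,1],1);print(n,np.degrees(np.arctan(k[0])),np.polyval(k,573))
red=((hsv[...,0]<6)|(hsv[...,0]>173))&(hsv[...,1]>120);red[:,:265]=0;red[:,292:]=0;red[:225]=0;red[255:]=0
ys,xs=np.nonzero(red);print('red',xs.min(),xs.max(),ys.min(),ys.max())
for q in('hook','mouth','lock_top','note_pad','marker','apple'):print(q,mark(T,q)[:1],mark(S,q)[:1])
A=S['image'][185:265,235:315,::-1];B=I[190:270,235:315,::-1];C=S['image'][245:305,340:420,::-1];D=I[225:285,340:420,::-1]
cv2.imwrite('pics/g10.png',cv2.resize(np.vstack([np.hstack([A,B]),np.hstack([C,D])]),None,fx=4.2,fy=4.2,interpolation=cv2.INTER_CUBIC))
```

```text
t 23.65 pos [576.6  90.3 158.6] yawY 0.18 zax [-0.    0.01 -1.  ] w 0.6 F [ 0.6  1.5 -0.8] ff 0.0 q [-35.  13.  27.  99.  -7.  70.  -6.]
blade yaw -1.1786720864801625 [576.36 572.25] 39
left -0.6513462073691887 -79.13818733407403
right -0.5686121607356346 -278.69392784494363
red 279 285 233 240
hook [(array([390.78, 252.82]), 0.69)] [(array([289.41, 247.78]), 0.68)]
mouth [(array([286.78, 241.1 ]), 0.78)] [(array([290.37, 245.81]), 0.66)]
lock_top [(array([432.51, 331.68]), 0.69)] [(array([287.1 , 232.99]), 0.39)]
note_pad [] [(array([389.89, 350.4 ]), 0.83)]
marker [(array([460.22, 264.62]), 0.85)] [(array([454.08, 312.1 ]), 0.87)]
apple [(array([229.18, 178.61]), 0.64)] [(array([278.91, 213.5 ]), 0.67)]
```

View pics/g10.png

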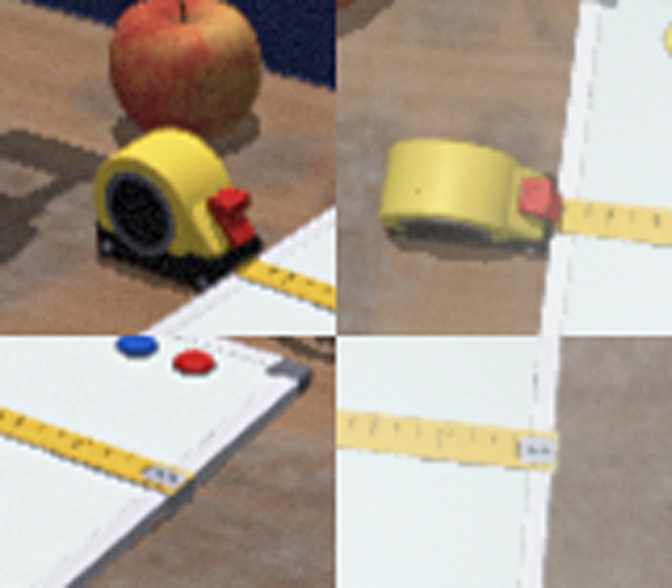

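```bash
python3 -c "
from h import *
print(r.sign_off())"
```

```text
the job is handed in; nothing more can be done
None
```

The job is handed in, and the sign-off gave no verdict. The tape is hooked over the middle of the board's right edge, its nose against the left edge within about half a degree of square. The lock is pressed fully down and the tape released, with the board, marker and apple in place; I saw no contact with the note pad but did not re-measure it.

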